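Wipe the burnt crust off the griddle into the drip tray

ROBOT

A 6-joint arm with a two-finger parallel gripper is mounted at the origin on the work surface. World frame = base frame: x ahead of the robot, y to its left, z up, the work surface at z = 0. Lengths are in mm, angles in rad, forces in N, time in s.
With the tool pointing down it reaches from about 300 to 875 mm from the base axis. Payload 4.2 kg.
Tool frame: the origin (TCP) lies at the very end of the fingers, on their centre line; the grasp point (between the pads) lies 19 mm behind it (bot.hold_point_z is the distance from the TCP to the grasp point, in mm); x points along the fingers, z is the direction in which the jaws open and shut, and the axes are right-handed (so a half turn about x gives the same grasp; the last joint's range is limited). The gripper opens to 85 mm and grips with 20 to 120 N. Pads are 22 mm wide; open, the fingers measure 114 mm over their backs; the gripper's body (76 mm by 85 mm) begins 54 mm behind the grasp point. The pads swing forward as they close: fully open they stand 13 mm farther back than shut.
Start: joints at [-1.165, 0.32, 1.565, -0, 1.257, -0.02], TCP at [237.508, -523.671, 231.338] pointing down, gripper open.
Joint ranges: [-3.11, 3.11], [-0.84, 2.01], [0.21, 2.61], [-1.34, 4.49], [0.05, 2.63], [-2.56, 2.56]. Speed limits (rad/s): [2.57, 2.57, 3.14, 3.14, 3.14, 3.14].

INTERFACE

Orientations are given as a 3x3 rotation matrix whose columns are the frame's x, y, z axes.
In Python, from station import bot, viewer gives the robot as it stands. Calls block until the motion is done:
- bot.move_ptp(position, orientation): joint-space move of the TCP to a pose.
- bot.movel(position, vel=150, ori=None): straight line of the TCP; ori=None keeps the orientation; vel is the mean speed in mm/s.
- bot.move_j(angles): joint-space move.
- bot.grip(opening, newtons=None): finger opening in mm; newtons is the grip in N (None keeps the last); returns when the fingers have stopped.
- bot.hold(seconds).
- bot.inverse_kinematics(position, orientation): joint angles nearest the present ones, or None.
- viewer.read_camera(name): name is "scene" or "top" or "wrist"; returns a dict with "frame" (480x640x3 uint8, red, green, blue), "z_map" (480x640 float32, mm along the optical axis (not along the pixel's ray), 0 where there is no reading), "vfov" (degrees; the focal length in pixels is half the picture's height over the tangent of half this angle, whatever the lens; pixels are square), "cx", "cy" (the principal point, pixels), "R" (3x3) and "t" (3): a world point X has camera coordinates R X + t. Camera axes: x right, y down, z forward; pixel columns grow to the right and rows downward; lengths in mm; the calibration is good to about 2 mm. A picture is of the moment at which its call begins.
A pose or a line that the arm cannot do raises bot.IKError and nothing moves.
- bot.hand_in(): hands the job in, once; it reports no verdict.
Readings, each from a call of its own:
- bot.read_t(): time.
- bot.read_joint_positions(): joint angles.
- bot.read_dq(): joint speeds.
- bot.read_joint_torque(): joint torques, N m.
- bot.read_tool_pos(): TCP position.
- bot.read_tcp_rot(): TCP orientation.
- bot.read_ft_force(): force on the tool from outside, world axes, zero at the start.
- bot.read_ft_torque(): the same for the moment, N m.
- bot.read_opening(): finger opening in mm.
Only numpy, scipy, OpenCV 4.12 (cv2) and the standard library are available. Lean on these libraries where they do the work, as an engineer would, in place of code of your own. Each camera call takes 0.05 s, during which the arm holds its last target.

TASK

Five loose pieces of burnt crust lie on the little griddle, some of them back under the warming rack: take the scraper block by its grip and wipe every piece along the plate and off the open left-hand end, so that all five drop into the drip tray. Then stand the scraper upright on the cedar shelf, clear of the griddle and the tray, and let go of it. Keep your fingers off the crust, do not bump the warming rack, and leave the tray and the other things on the shelf where they are.

Things in the scene. Friction and masses are not known exactly. Their poses are not given: they have to be found in the camera images.
- griddle: Small steel tabletop griddle, fixed, plate top 85 mm above the shelf. Origin: centre of its footprint, at shelf height; z up, x to its rear (away from the robot, within 12 degrees of straight ahead), y to its open left-hand end. Plate: x -110 to +110 mm, y -150 to +150 mm. The right-hand part of the plate, y below -100 mm, is free of crust at the start.
- open_edge (a point): Middle of the open left-hand edge of the plate's top (x 0, y +150, z 85 mm in the griddle's frame, same axes). There is no rim here: what is pushed past it drops into the drip tray. The other three sides have rims: rear (inner face at x +104 mm, 35 mm high), front (inner face at x -104 mm, 12 mm high), right-hand (inner face at y -144 mm, 25 mm high).
- rack_front (a point): Middle of the front wire of the warming rack: x +12, y 0, z 285 mm in the griddle's frame. Steel wires 6 mm thick and 280 mm long (y), 25 mm apart, end bars 9 mm thick at y +-130, run from here back to two posts behind the rear rim (x +118). Fixed, underside 195 mm above the plate, open below at the front and ends; the hand must lean back to pass under it.
- tray: Open aluminium drip tray, 230 mm (its x) by 110 mm (its y), 45 mm high, walls 3 mm, 250 g, loose on the shelf under the griddle's open left-hand end, its near edge about 10 mm under the plate; axes nearly as the griddle's. Origin: centre of its underside.
- scraper_grip (a point): Centre of the scraper's wooden grip, 54 mm above its flat steel sole. Block 130 (x) x 32 (y) x 28 mm, 300 g; upright on its middle the grip, 50 (x) x 22 (y) mm with flat sides, from 28 to 79 mm up. Fingers close along y and may lean along x. Starts upright on the shelf right of the griddle, x within 35 degrees of straight ahead, z up; both ends are alike.
- crust1_mid (a point): Centre of a loose hard piece of burnt crust, dark brown, about 30 x 22 x 10 mm, 11 g, lying flat on the griddle plate at the start at the rear, under the warming rack.
- crust2_mid (a point): Centre of a loose hard piece of burnt crust, dark brown, about 26 x 20 x 11 mm, 11 g, lying flat on the griddle plate at the start at the rear, under the warming rack.
- crust3_mid (a point): Centre of a loose hard piece of burnt crust, dark brown, about 32 x 22 x 9 mm, 11 g, lying flat on the griddle plate at the start.
- crust4_mid (a point): Centre of a loose hard piece of burnt crust, dark brown, about 26 x 22 x 10 mm, 11 g, lying flat on the griddle plate at the start.
- crust5_mid (a point): Centre of a loose hard piece of burnt crust, dark brown, about 30 x 19 x 11 mm, 11 g, lying flat on the griddle plate at the start.
- bowl: White ceramic rub bowl, 104 mm across, 48 mm high; origin at the centre of its underside. Stands on the shelf at the left. Leave alone.
- tongs: Stainless tongs lying on the shelf behind the griddle, 260 mm long along x, about 55 mm wide, 22 mm high; origin under the middle. Leave alone.
- brush: Basting brush with red silicone head lying on the shelf at the left, 250 mm long along x, 38 mm wide, 12 mm high; origin under the middle. Leave alone.
- box_mid (a point): Centre of the stainless condiment box, 130 (x) x 190 (y) mm, 75 mm high, with a flat hinged lid, fixed on the shelf at the right rear. Leave alone.
- condiment_lid_handle (a point): Small knob of the condiment box's hinged lid, at the middle of the lid's front edge. The lid is closed and stays closed.

How it is judged:
By the outcome, as a careful person would: the job done as asked, in the order asked, and still so for the second after the job is handed in, with the robot touching nothing.
It also fails if it takes over 64 s, if anything falls off the work surface, if the arm or the gripper's body presses on something with over 40 N, if the wrist force passes 120 N, or if a joint passes its speed limit or range.

## Working session

There is one attempt and no reset: what is moved stays moved. The work goes in short steps, each a Python script; the robot and the scene stay as the last script left them, time stands still between calls to the robot, and variables do not carry over. Pictures are saved under pics/ and viewed, and the job is handed in when it is done.

```bash
ls; mkdir -p pics; cat > h.py <<'E'
import numpy as np, cv2
from station import bot, viewer
def snap(name,fn):
    d=viewer.read_camera(name); cv2.imwrite('pics/'+fn+'.png',d['frame'][:,:,::-1])
    np.savez('pics/'+fn+'.npz',**{k:np.array(v) for k,v in d.items()}); return d
def f(d): return d['frame'].shape[0]/2/np.tan(np.radians(float(d['vfov']))/2)
def ray(d,u,v):
    F=f(d); r=np.array([(u-d['cx'])/F,(v-d['cy'])/F,1.0]); R=d['R']; return -R.T@d['t'], R.T@r
def onplane(d,u,v,z):
    o,r=ray(d,u,v); return o+r*(z-o[2])/r[2]
def bydepth(d,u,v):
    o,r=ray(d,u,v); return o+r*d['z_map'][int(v),int(u)]
def cloud(d):
    F=f(d); v,u=np.mgrid[:480,:640]; z=d['z_map']
    P=np.stack([(u-d['cx'])/F*z,(v-d['cy'])/F*z,z],-1); W=(P-d['t'])@d['R']; W[z<=0]=np.nan; return W
def proj(d,X):
    c=d['R']@np.array(X,float)+d['t']; return f(d)*c[:2]/c[2]+[d['cx'],d['cy']]
E
python3 - <<'E'
from h import *
for n in ['scene','top','wrist']:
    d=snap(n,n+'0'); print(n,d['vfov'],d['cx'],d['cy'],np.round(-d['R'].T@d['t']),np.round(d['R'],3).tolist())
print(bot.read_t(),bot.read_tcp_rot(),bot.hold_point_z,bot.read_opening())
E
```

```text
pics
scene 53.57506614365188 312.6915457974202 244.11539682118305 [1172.  228. 1104.] [[-0.372, 0.928, 0.016], [0.774, 0.32, -0.546], [-0.512, -0.19, -0.838]]
top 45.50794585793434 320.6390138851789 247.41865161905267 [ 429.   40. 1408.] [[0.025, -0.999, 0.026], [-0.991, -0.028, -0.134], [0.135, -0.022, -0.991]]
wrist 67.62569197497047 322.0961801671831 233.54208840139464 [ 312. -490.  374.] [[0.413, -0.911, -0.001], [-0.864, -0.392, 0.317], [-0.289, -0.13, -0.948]]
0.15 [[-5.05605318e-04  9.10711935e-01  4.13041785e-01]
 [ 1.22452660e-03  4.13042092e-01 -9.10711113e-01]
 [-9.99999122e-01  4.53202694e-05 -1.32402726e-03]] 18.700000000000003 85.78340643080134
```

View pics/scene0.png

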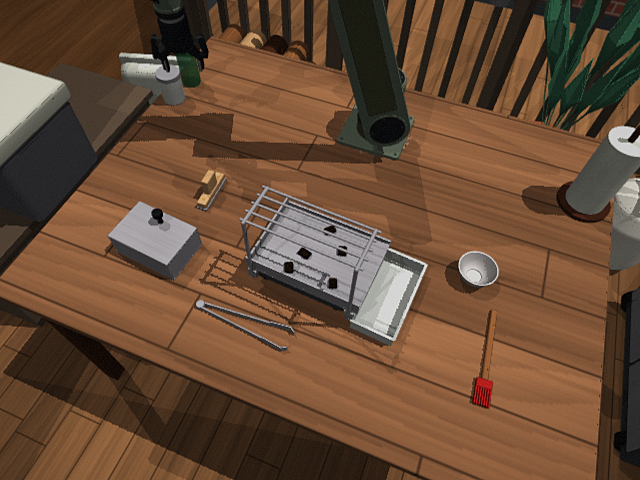

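View pics/top0.png

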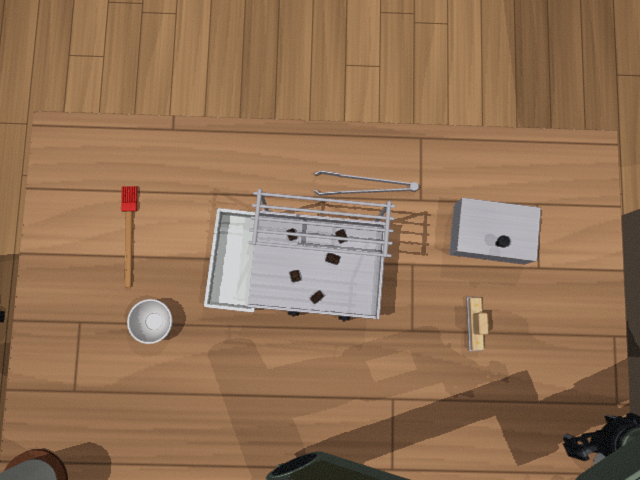

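View pics/wrist0.png

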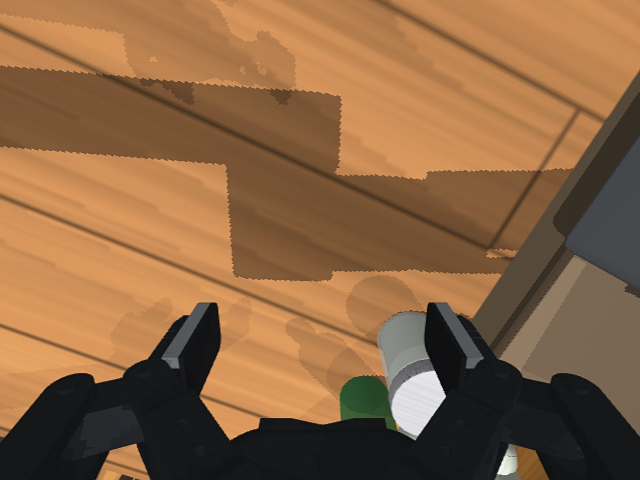

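The scene view shows the crusts at about (330,229), (342,251), (304,253), (289,267) and (333,283), the tray at (390,297) and the scraper at (212,188). In the top view the crusts are at (293,235), (341,236), (333,258), (295,276) and (317,297), and the scraper is at (478,323).

```bash
cat > meas.py <<'E'
from h import *
def load(fn): return dict(np.load('pics/'+fn+'.npz'))
if __name__=='__main__':
    for fn in ['top0','scene0']:
        d=load(fn); W=cloud(d); z=W[...,2]; x=W[...,0]; y=W[...,1]
        reg=(x>250)&(x<800)&(y>-250)&(y<260)
        m=reg&(abs(z-85)<4)
        P=W[m]; print(fn,m.sum(),'plate z',np.median(P[:,2]))
        r=cv2.minAreaRect(P[:,:2].astype(np.float32)); print('plate rect',r, cv2.boxPoints(r).round(0).tolist())
        m=reg&(abs(z-285)<8)
        P=W[m]; 
        if len(P): r=cv2.minAreaRect(P[:,:2].astype(np.float32)); print('rack',len(P),np.median(P[:,2]),r, cv2.boxPoints(r).round(0).tolist())
        for zz,t in [(45,4),(120,5),(97,3)]:
            m=reg&(abs(z-zz)<t); P=W[m]
            r=cv2.minAreaRect(P[:,:2].astype(np.float32)); print(zz,len(P),r, cv2.boxPoints(r).round(0).tolist())
        # scraper
        reg=(x>250)&(x<700)&(y<-200)&(y>-500)&(z>15)&(z<100)
        m2=reg&(d['frame'][...,0].astype(int)-d['frame'][...,2]>40)
        for lo,hi in[(20,40),(70,90)]:
            P=W[m2&(z>lo)&(z<hi)]; print('scr',lo,len(P))
            if len(P)>5: r=cv2.minAreaRect(P[:,:2].astype(np.float32)); print(np.median(P[:,2]),r,cv2.boxPoints(r).round(0).tolist())
        # crust
        fr=d['frame'].astype(int); mm=((fr.max(-1)<75)&(x>350)&(x<700)&(y>-160)&(y<160)&(z>83)&(z<105)).astype(np.uint8)
        n,l,s,c=cv2.connectedComponentsWithStats(mm)
        for i in range(1,n):
            if s[i,4]>15: print('crust',c[i].round(),s[i,4],W[l==i].mean(0).round(),onplane(d,*c[i],92).round())
E
python3 meas.py
```

```text
top0 8239 plate z 85.17690446313209
plate rect ((571.2630004882812, 21.4652099609375), (294.6739807128906, 229.2401885986328), 86.26907348632812) [[447.0, -118.0], [676.0, -133.0], [695.0, 161.0], [466.0, 176.0]]
rack 2490 287.8603262037351 ((630.8317260742188, 15.324264526367188), (284.45123291015625, 113.2758560180664), 86.05438232421875) [[565.0, -123.0], [678.0, -130.0], [697.0, 153.0], [584.0, 161.0]]
45 226 ((572.7423706054688, 102.35157012939453), (329.02069091796875, 240.62667846679688), 86.47100830078125) [[443.0, -54.0], [683.0, -69.0], [703.0, 259.0], [463.0, 274.0]]
120 353 ((646.3265380859375, -27.128799438476562), (337.87200927734375, 153.4531707763672), 54.714820861816406) [[486.0, -121.0], [611.0, -209.0], [807.0, 66.0], [681.0, 155.0]]
97 644 ((570.151611328125, 21.382125854492188), (294.5727233886719, 226.92080688476562), 86.2907485961914) [[447.0, -118.0], [674.0, -133.0], [693.0, 161.0], [466.0, 176.0]]
scr 20 446
28.179000756879887 ((442.63787841796875, -369.6963195800781), (122.32789611816406, 30.471826553344727), 2.042343854904175) [[381.0, -357.0], [382.0, -38
[... 1776 characters left out ...]
875), (50.18963623046875, 24.529111862182617), 5.975011348724365) [[419.0, -356.0], [422.0, -380.0], [472.0, -375.0], [469.0, -351.0]]
crust [328. 219.] 184 [463.   4.  91.] [464.   5.  92.]
crust [271. 226.] 17 [ 544. -121.   94.] [ 542. -122.   92.]
crust [331. 229.] 55 [493.  24.  95.] [492.  23.  92.]
crust [259. 245.] 75 [ 609. -125.   95.] [ 607. -126.   92.]
crust [379. 239.] 20 [473. 149.  90.] [474. 149.  92.]
crust [304. 253.] 104 [586. -12.  92.] [586. -12.  92.]
crust [341. 253.] 36 [552.  73.  92.] [552.  73.  92.]
crust [302. 287.] 473 [679.  19.  94.] [678.  20.  92.]
crust [288. 267.] 101 [640. -32.  94.] [639. -32.  92.]
crust [332. 283.] 86 [641.  84.  94.] [640.  84.  92.]
```

```bash
cat > plan.py <<'E'
from h import *
G=np.array([573.5,21.8,0]); GY=np.radians(-3.75)
def Rz(a): return np.array([[np.cos(a),-np.sin(a),0],[np.sin(a),np.cos(a),0],[0,0,1]])
def ori(yaw,th):
    s,c=np.sin(th),np.cos(th); return Rz(yaw)@np.array([[s,-c,0],[0,0,1],[-c,-s,0]])
TH=np.radians(42); GH=56.0   # grasp height above sole
HP=bot.hold_point_z
def tcp(p,yaw,sole,th=TH):    # TCP for scraper centre xy with sole height
    R=ori(yaw,th); return np.array([p[0],p[1],sole+GH])+HP*R[:,0], R
def g2w(x,y): return (G+Rz(GY)@np.array([x,y,0]))[:2]
S=np.array([443.5,-368.0]); SY=np.radians(3)
E
python3 - <<'E'
from plan import *
for n,ps in {'crust':[(640,-33),(643,82),(584.5,-14),(546,71),(493,21)]}.items():
    for p in ps: print(p,(Rz(-GY)@(np.array([*p,0])-G)).round()[:2])
for deg in [35,42,48]:
    th=np.radians(deg); print(deg)
    for nm,(p,yaw,s) in {'grasp':(S,SY,0),'lift':(S,SY,130),'in':(g2w(-60,-118),GY,125),'b':(g2w(31,-118),GY,86),'c':(g2w(31,150),GY,86),'d':(g2w(-33,150),GY,125),'e':(g2w(-33,-118),GY,86),'f':(g2w(-33,150),GY,86)}.items():
        t,R=tcp(p,yaw,s,th); q=bot.inverse_kinematics(t,R); print(nm,t.round(),None if q is None else np.round(q,2))
    t,R=tcp(S,SY,0,th); q=bot.inverse_kinematics(t-90*R[:,0],R); print('pre',None if q is None else np.round(q,2))
E
```

```text
(640, -33) [ 70. -50.]
(643, 82) [65. 65.]
(584.5, -14) [ 13. -35.]
(546, 71) [-31.  47.]
(493, 21) [-80.  -6.]
35
grasp [ 454. -367.   41.] None
lift [ 454. -367.  171.] None
in [517. -93. 166.] [-0.27  0.1   2.23  0.5   0.25 -2.22]
b [607. -99. 127.] [-0.23  0.28  2.1   0.55  0.18 -2.25]
c [625. 169. 127.] [ 0.36  0.34  2.01 -0.83  0.33 -0.41]
d [561. 173. 166.] [ 0.43  0.21  2.08 -0.76  0.41 -0.44]
e [544. -94. 127.] [-0.26  0.2   2.23  0.8   0.15 -2.52]
f [561. 173. 127.] [ 0.43  0.27  2.13 -0.97  0.33 -0.21]
pre None
42
grasp [ 456. -367.   42.] [-1.03  0.5   2.17  1.47  0.63  2.32]
lift [ 456. -367.  172.] None
in [518. -93. 167.] None
b [609. -99. 128.] [-0.24  0.29  2.19  2.04  0.13  2.54]
c [627. 169. 128.] None
d [563. 173. 167.] [ 0.46  0.21  2.16 -1.26  0.36  0.08]
e [545. -95. 128.] [-0.27  0.21  2.32  2.22  0.17  2.33]
f [563. 173. 128.] None
pre [-1.15  0.34  2.17  1.2   0.73  2.53]
48
grasp [ 457. -367.   43.] [-1.07  0.53  2.21  1.63  0.73  2.12]
lift [ 457. -367.  173.] None
in [520. -93. 168.] [-0.31  0.1   2.39  2.34  0.25  2.2 ]
b [611. -99. 129.] [-0.25  0.3   2.26  2.64  0.28  1.94]
c [628. 169. 129.] [0.41 0.36 2.15 4.32 0.38 0.75]
d [564. 173. 168.] None
e [547. -95. 129.] [-0.29  0.23  2.39  2.64  0.34  1.9 ]
f [564. 173. 129.] [0.49 0.3  2.27 4.31 0.44 0.83]
pre [-1.22  0.39  2.22  1.36  0.81  2.3 ]
```

```bash
python3 - <<'E'
from plan import *
for flip in [0,1]:
  for deg in [55,60,66]:
    th=np.radians(deg); print('flip',flip,deg)
    F=np.diag([1,-1,-1]) if flip else np.eye(3)
    def ik(nm,t,R):
        q=bot.inverse_kinematics(t,R@F); print(nm,t.round(),None if q is None else np.round(q,2))
    for nm,(p,yaw,s) in {'grasp':(S,SY,0),'lift':(S,SY,130),'in':(g2w(-60,-118),GY,125),'b':(g2w(31,-118),GY,86),'c':(g2w(31,150),GY,86),'d':(g2w(-33,150),GY,125),'e':(g2w(-33,-118),GY,86),'f':(g2w(-33,150),GY,86)}.items():
        t,R=tcp(p,yaw,s,th); ik(nm,t,R)
    t,R=tcp(S,SY,0,th); ik('pre',t-90*R[:,0],R)
E
```

```text
flip 0 55
grasp [ 459. -367.   45.] [-1.12  0.59  2.25  1.74  0.87  1.94]
lift [ 459. -367.  175.] [-1.12  0.33  2.15  1.43  0.87  2.42]
in [521. -93. 170.] [-0.33  0.14  2.47  2.65  0.47  1.86]
b [612. -99. 131.] [-0.26  0.34  2.34  2.81  0.51  1.75]
c [630. 168. 131.] [0.44 0.39 2.22 4.01 0.54 1.08]
d [566. 173. 170.] [0.52 0.25 2.3  4.22 0.54 0.93]
e [548. -95. 131.] [-0.3   0.28  2.47  2.79  0.59  1.73]
f [566. 173. 131.] [0.52 0.34 2.34 4.05 0.62 1.13]
pre [ 385. -371.   97.] [-1.29  0.46  2.27  1.5   0.93  2.08]
flip 0 60
grasp [ 460. -367.   47.] [-1.15  0.63  2.27  1.8   0.98  1.84]
lift [ 460. -367.  177.] [-1.15  0.36  2.18  1.54  0.94  2.28]
in [522. -93. 172.] [-0.34  0.19  2.53  2.74  0.65  1.75]
b [613. -99. 133.] [-0.27  0.38  2.39  2.86  0.69  1.69]
c [630. 168. 133.] [0.45 0.43 2.27 3.89 0.68 1.23]
d [567. 173. 172.] [0.55 0.29 2.35 4.06 0.67 1.11]
e [549. -95. 133.] [-0.31  0.33  2.53  2.83  0.78  1.67]
f [567. 173. 133.] [0.55 0.38 2.39 3.95 0.76 1.26]
pre [ 382. -371.   92.] [-1.33  0.52  2.3   1.57  1.02  1.94]
flip 0 66
grasp [ 461. -367.   48.] [-1.18  0.7   2.
[... 1397 characters left out ...]
] [-0.31  0.33  2.53  2.83  0.78 -1.47]
f [567. 173. 133.] [ 0.55  0.38  2.39  3.95  0.76 -1.88]
pre [ 382. -371.   92.] [-1.33  0.52  2.3   1.57  1.02 -1.2 ]
flip 1 66
grasp [ 461. -367.   48.] [-1.18  0.7   2.29  1.84  1.11 -1.41]
lift [ 461. -367.  178.] [-1.18  0.41  2.22  1.65  1.04 -1.  ]
in [523. -93. 173.] [-0.36  0.27  2.6   2.8   0.89 -1.47]
b [614. -99. 134.] [-0.28  0.45  2.45  2.9   0.91 -1.51]
c [631. 168. 134.] [ 0.47  0.48  2.32  3.8   0.87 -1.8 ]
d [567. 173. 173.] [ 0.57  0.34  2.4   3.95  0.85 -1.88]
e [550. -95. 134.] [-0.33  0.42  2.59  2.86  1.03 -1.53]
f [567. 173. 134.] [ 0.57  0.45  2.44  3.87  0.95 -1.76]
pre [ 378. -371.   85.] [-1.38  0.6   2.33  1.62  1.13 -1.34]
```

```bash
sed -i 's/^TH=.*/TH=np.radians(62); GH=56.0/; s/return Rz(yaw)@np.array.*/return Rz(yaw)@np.array([[s,c,0],[0,0,-1],[-c,s,0]])/' plan.py
python3 - <<'E'
from plan import *
t,R=tcp(S,SY,0); print(np.linalg.det(R))
p=t-90*R[:,0]
bot.move_ptp(p+[0,0,90],R); print(bot.read_t(),bot.read_joint_positions())
bot.movel(p,200)
print(bot.read_t(),bot.read_tool_pos(),p)
snap('wrist','w1'); snap('top','t1')
E
```

```text
1.0
1.4417 [-1.34602145  0.34629546  2.24046064  1.43538403  1.07133575 -0.93971796]
2.0417 [ 380.99814397 -371.78622636   89.94037101] [ 380.63211312 -371.29476634   89.47332243]
```

View pics/w1.png

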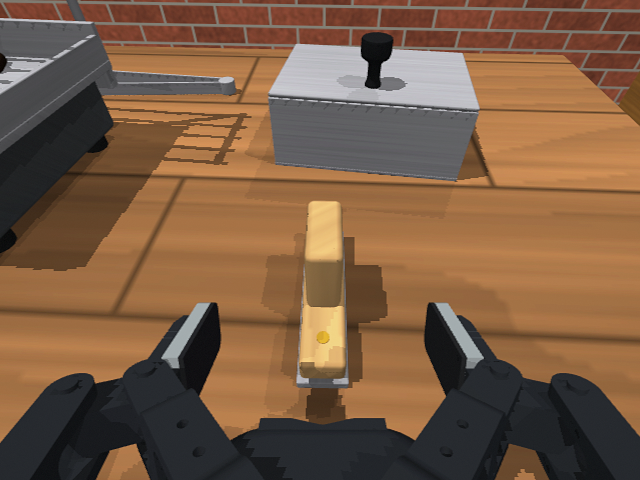

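View pics/t1.png

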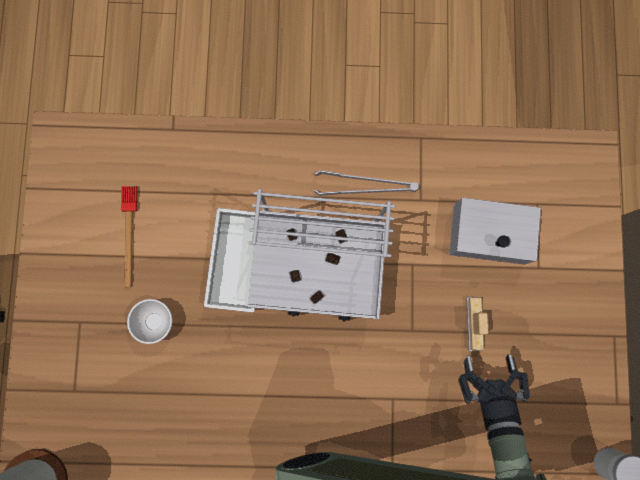

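The wrist view has the scraper grip at (323,250), centred between the pads at columns 207 and 437 and square to them. I'll grasp it.

```bash

python3 - <<'E'
from plan import *
t,R=tcp(S,SY,0)
bot.movel(t,120); print(bot.read_t(),bot.read_tool_pos()-t,bot.read_ft_force())
bot.grip(0,70); print(bot.read_t(),bot.read_opening(),bot.read_ft_force(),bot.read_tool_pos()-t)
snap('wrist','w2')
bot.movel(bot.read_tool_pos()+[0,0,30],100)
print(bot.read_t(),bot.read_opening(),bot.read_ft_force())
snap('wrist','w3')
E
```

```text
3.0417 [-0.22687479 -0.04181644  0.32320084] [-0.45195865 -0.03997663 -0.42323807]
3.6417 21.191829355931713 [-2.81953041 -1.07638574  0.69259504] [-0.13469548 -0.28939603  0.07655254]
4.1417 20.944398728631345 [-0.06843792 -0.51813372 -3.84921852]
```

View pics/w3.png

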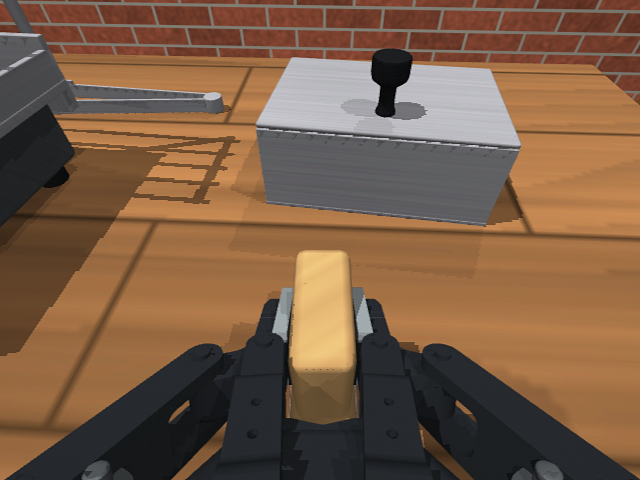

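The wrist view shows the grip at (322,330) held between the pads. I'll lift it and carry it to a hover over the right part of the plate, then check its pose.

```bash

python3 - <<'E'
from plan import *
p=bot.read_tool_pos(); t,R=tcp(S,SY,0)
bot.movel(p+[0,0,115],250)
t,R=tcp(g2w(-45,-116),GY,135)
bot.movel(t,220,R); print(bot.read_t(),bot.read_tool_pos()-t,bot.read_ft_force(),bot.read_joint_positions())
snap('scene','s4'); snap('top','t4')
E
```

```text
6.4083 [-0.41088102 -0.26015093 -0.57873587] [-0.31430667  0.56317253 -3.81992622] [-0.32288619  0.19629223  2.51366762  2.77182036  0.66894914 -1.39819812]
```

View pics/s4.png

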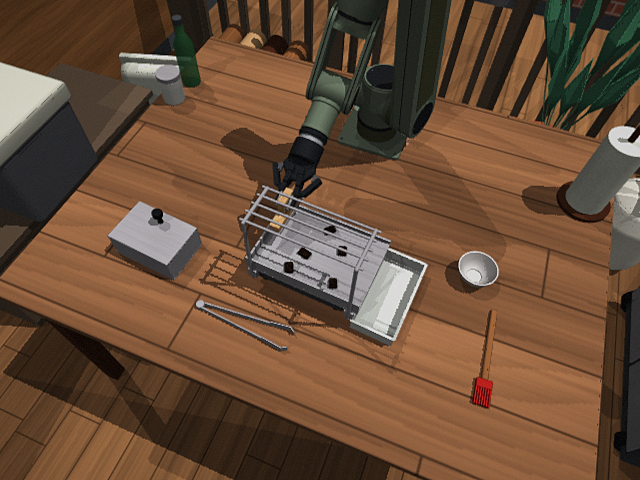

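View pics/t4.png

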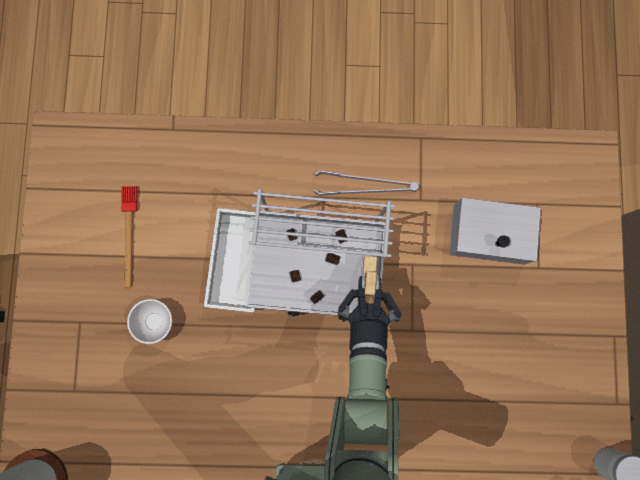

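Both views show the scraper over the right part of the plate, at (371,265) in the top view and (283,205) in the scene view, clear of the rack. Next I'll check the block's height, end position and yaw.

```bash

python3 - <<'E'
from plan import *; from meas import load
for fn in ['t4','s4']:
    d=load(fn); W=cloud(d); fr=d['frame'].astype(int)
    m=(fr[...,0]-fr[...,2]>40)&(W[...,2]>140)&(W[...,2]<235)&(W[...,0]>430)&(W[...,1]<0)&(W[...,1]>-200)
    L=(W[m]-G)@Rz(GY)
    print(fn,m.sum(),L.min(0).round(),L.max(0).round())
    b=L[(L[:,2]<172)]; print('block',len(b),b.min(0).round(1),b.max(0).round(1))
    A=np.c_[b[:,0],np.ones(len(b))]; t=b[:,2]>155; print('z fit',np.linalg.lstsq(A[t],b[t,2],rcond=None)[0], t.sum())
    r=cv2.minAreaRect(b[:,:2].astype(np.float32)); print(r)
E
```

```text
t4 502 [-134. -136.  144.] [113. -76. 233.]
block 244 [ -86.5 -133.7  144.1] [  17.3 -103.5  169.8]
z fit [-1.05792230e-02  1.62817785e+02] 243
((-34.490509033203125, -117.83992767333984), (29.903398513793945, 103.7957763671875), 88.54395294189453)
s4 285 [-114. -133.  147.] [119. -49. 230.]
block 141 [-105.9 -132.9  146.9] [116.  -99.1 170.7]
z fit [4.53417420e-02 1.60208104e+02] 117
((5.644615173339844, -113.50834655761719), (29.713661193847656, 222.03204345703125), 87.67689514160156)
```

```bash
cat >> plan.py <<'E'
def go(x,y,sole,v):
    t,R=tcp(g2w(x,y),GY,sole); bot.movel(t,v,R)
    fo=bot.read_ft_force(); print(f't={bot.read_t():.2f} g=({x},{y},{sole}) dz={(bot.read_tool_pos()-t).round(2)} F={np.round(fo,1)}')
    return fo
E
python3 - <<'E'
from plan import *
go(-28,-116,135,150)
go(-28,-116,92,150)
go(31,-116,92,120)
for s in [88,87,86.5,86,85.5,85]:
    fo=go(31,-116,s,30)
    if fo[2]>0: break
print(bot.read_opening())
snap('scene','s5');snap('wrist','w5')
E
```

```text
t=6.78 g=(-28,-116,135) dz=[ 0.49 -0.57  0.29] F=[-1.2 -0.6 -4.6]
t=7.21 g=(-28,-116,92) dz=[-0.34 -0.08 -0.32] F=[ 0.6  0.1 -2.6]
t=7.85 g=(31,-116,92) dz=[0.3  0.06 0.99] F=[-0.5 -0.3 -3.3]
t=8.13 g=(31,-116,88) dz=[-0.22 -0.01 -0.38] F=[ 0.2  0.1 -4.1]
t=8.38 g=(31,-116,87) dz=[-0.04 -0.02 -0.12] F=[-0.8 -0.3 -4.1]
t=8.63 g=(31,-116,86.5) dz=[-0.01 -0.   -0.03] F=[ 0.2 -0.5 -3.8]
t=8.88 g=(31,-116,86) dz=[ 0.   -0.01 -0.04] F=[-0.  -0.1 -3.8]
t=9.13 g=(31,-116,85.5) dz=[ 0.    0.01 -0.02] F=[ 0.2 -0.5 -3.6]
t=9.38 g=(31,-116,85) dz=[ 0.09 -0.03  0.11] F=[ 0.3 -0.6 -3.6]
21.302040184451776
```

View pics/s5.png

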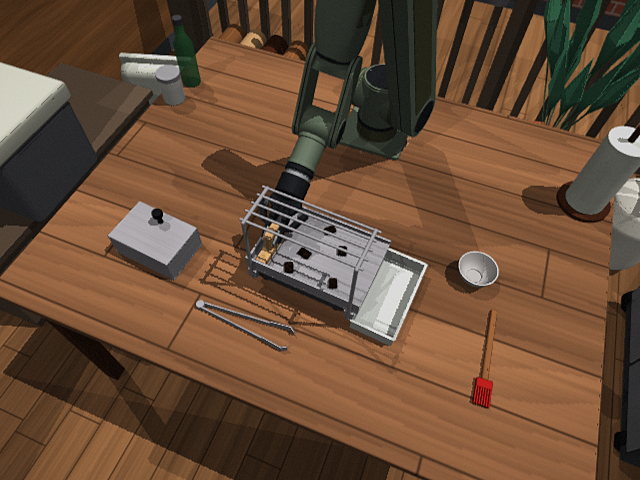

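View pics/w5.png

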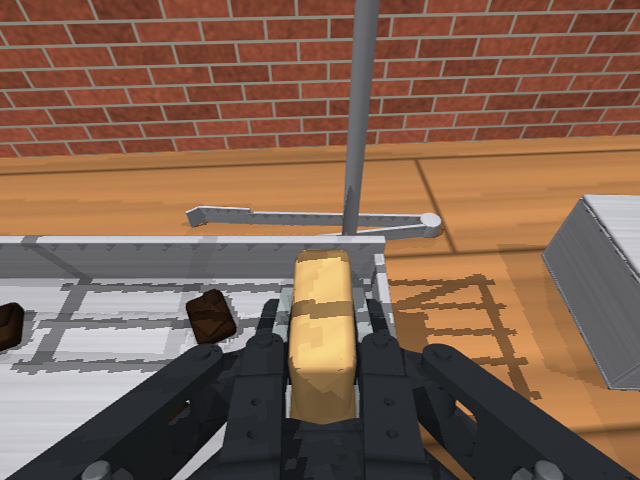

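The scraper is down at the rear right, at (268,245) in the scene view. The wrist view has crust2 at (211,317) ahead of it and nothing touching the rack. I'll find the contact height, then sweep.

```bash

python3 - <<'E'
from plan import *
s=85; 
while s>82:
    s-=0.4; fo=go(31,-116,s,30)
    if fo[2]>-2.3: break
print('contact',s); 
go(31,-116,s+0.3,30)
go(31,60,s+0.3,110)
go(31,120,s+0.3,90)
snap('scene','s6a')
go(31,150,s+0.3,45)
bot.hold(0.2)
snap('scene','s6');snap('top','t6');print(bot.read_opening())
E
```

```text
t=9.73 g=(31,-116,84.6) dz=[ 0.18 -0.04  0.49] F=[-1.8  0.  -0.1]
contact 84.6
t=9.98 g=(31,-116,84.89999999999999) dz=[ 0.12 -0.02  0.2 ] F=[-0.9  0.6 -1. ]
t=11.73 g=(31,60,84.89999999999999) dz=[0.08 0.22 0.2 ] F=[-0.7  2.1  0.1]
t=12.55 g=(31,120,84.89999999999999) dz=[0.18 0.28 0.2 ] F=[-0.   2.5 -0.2]
t=13.42 g=(31,150,84.89999999999999) dz=[0.14 1.1  0.08] F=[0.5 1.7 0.8]
21.033637342287893
```

View pics/s6.png

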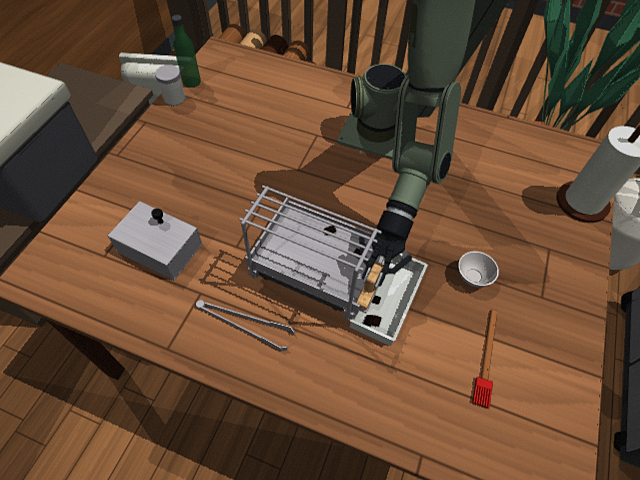

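View pics/t6.png

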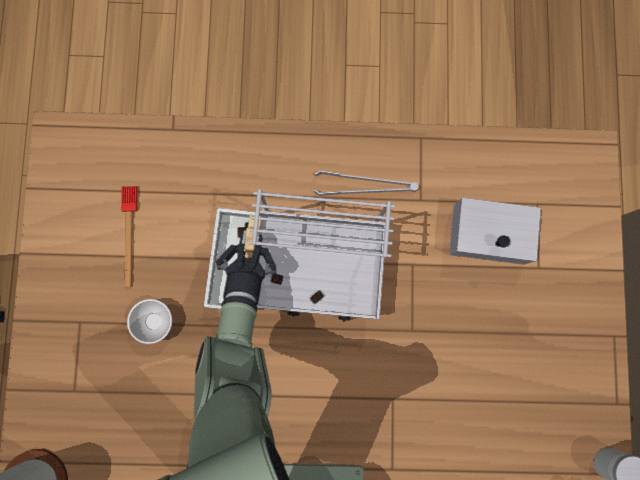

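The rear pieces are in the tray, at about (372,320) in the scene view and (241,232) in the top view. Two remain on the front of the plate, at top (277,279) and (317,297). I'll do the second stroke at the front.

```bash

python3 - <<'E'
from plan import *
go(31,150,115,120)
go(-33,150,118,150)
snap('top','t7a');snap('scene','s7a')
go(-33,-112,118,220)
go(-33,-112,90,100)
go(-33,-112,84.9,30)
go(-33,60,84.9,110)
go(-33,120,84.9,90)
go(-33,150,84.9,45)
bot.hold(0.2)
go(-33,150,120,120)
snap('scene','s7');snap('top','t7');print(bot.read_opening())
E
```

```text
t=14.12 g=(31,150,115) dz=[-0.9  -0.57 -1.23] F=[ 0.8 -1.  -3.6]
t=14.69 g=(-33,150,118) dz=[0.44 0.44 0.05] F=[ 0.5  0.4 -4.3]
t=16.13 g=(-33,-112,118) dz=[-0.05  0.41 -0.07] F=[ 0.4 -0.1 -3.3]
t=16.57 g=(-33,-112,90) dz=[ 0.19  0.84 -0.2 ] F=[ 0.8 -0.1 -3.3]
t=16.88 g=(-33,-112,84.9) dz=[0.09 0.05 0.22] F=[-0.2  0.3 -4. ]
t=18.60 g=(-33,60,84.9) dz=[ 0.06 -0.31  0.17] F=[-0.1  1.  -1.7]
t=19.42 g=(-33,120,84.9) dz=[ 0.08 -0.12  0.19] F=[ 0.7  0.8 -2.1]
t=20.23 g=(-33,150,84.9) dz=[0.12 0.76 0.06] F=[ 0.6  1.3 -1.9]
t=20.88 g=(-33,150,120) dz=[-0.64 -0.48 -0.69] F=[-0.   0.6 -4.3]
21.29968725147986
```

View pics/s7.png

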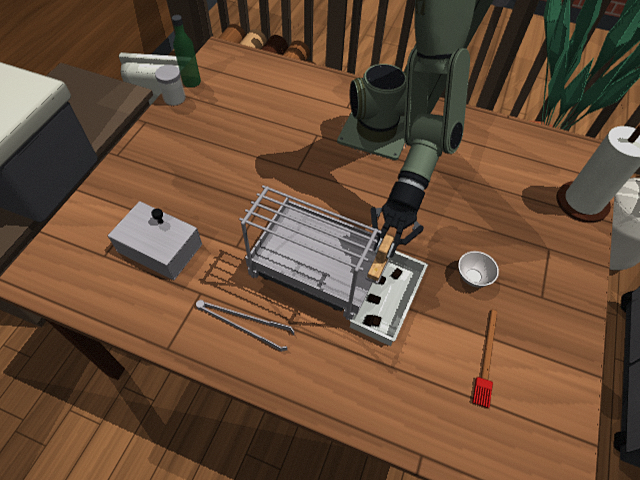

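View pics/t7.png

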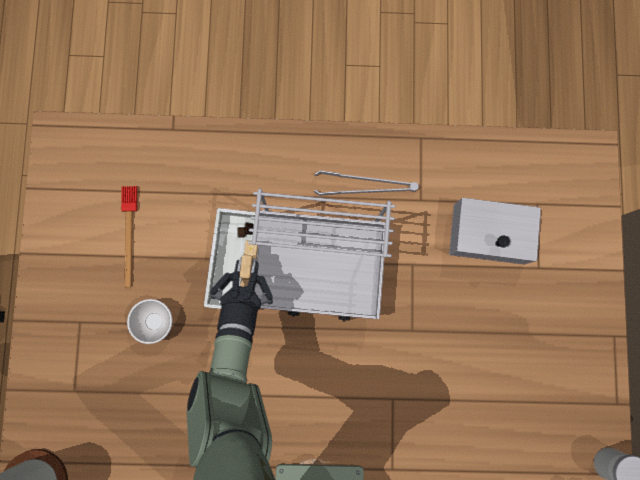

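View pics/s7a.png

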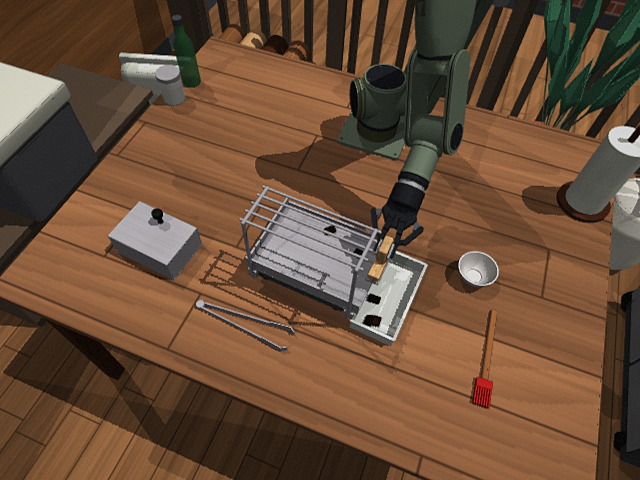

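The plate looks clear. In the scene view the tray holds pieces at (396,273), (383,281), (374,298) and a blob at (372,320) that may be two. I'll return the scraper to the shelf on the right and check on the way.

```bash

python3 - <<'E'
from plan import *
go(-40,-100,135,220)
d1=snap('scene','s8');snap('top','t8')
im=cv2.resize(d1['frame'][220:360,230:450,::-1],None,fx=3.5,fy=3.5,interpolation=cv2.INTER_CUBIC); cv2.imwrite('pics/s8c.png',im)
d1=np.load('pics/t8.npz')['frame']
im=cv2.resize(d1[180:330,190:410,::-1],None,fx=3.5,fy=3.5,interpolation=cv2.INTER_CUBIC); cv2.imwrite('pics/t8c.png',im)
E
```

```text
t=22.27 g=(-40,-100,135) dz=[-0.3   0.47 -0.5 ] F=[ 1.2 -0.4 -3.3]
```

View pics/s8c.png

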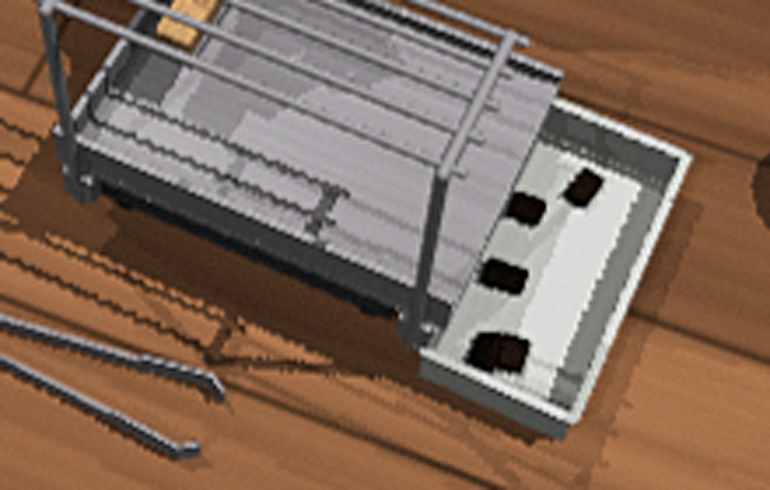

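View pics/t8c.png

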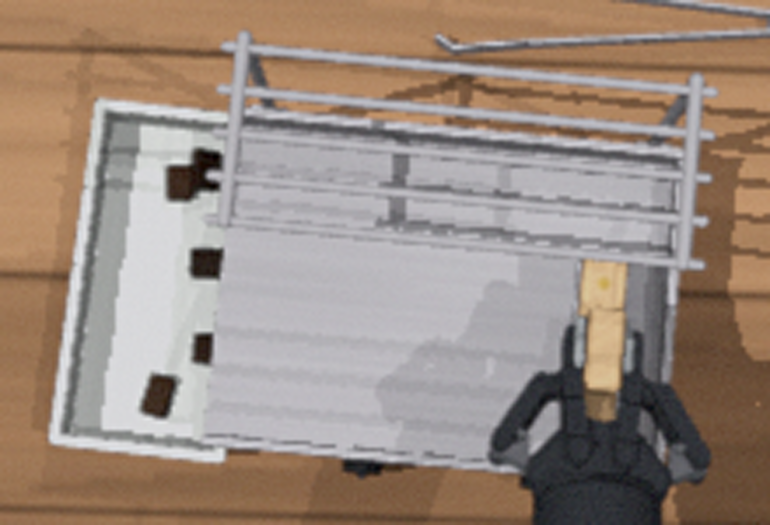

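The enlarged views show the plate empty and all five pieces in the tray. In the top crop they are at (180,182) and (207,165) touching, (205,262), (203,349) and (158,395). Now I'll stand the scraper down.

```bash

python3 - <<'E'
from plan import *
t,R=tcp(S,SY,0)
bot.movel(t+[0,0,130],220,R)
bot.movel(t+[0,0,15],180)
z=4
while z>-2:
    bot.movel(t+[0,0,z],30); bot.hold(0.05); fo=bot.read_ft_force(); print(z,np.round(fo,1))
    if fo[2]>-2: break
    z-=0.5 if z<1.5 else 1
print(bot.read_t())
bot.grip(85); bot.hold(0.2); print(bot.read_t(),bot.read_opening(),bot.read_ft_force())
snap('wrist','w9')
E
```

```text
4 [-0.7  0.  -4.1]
3 [ 0.2  0.1 -4.7]
2 [ 0.5 -0.2 -3.4]
1 [ 0.3 -0.9 -3.9]
0.5 [ 0.3 -0.2 -4. ]
0.0 [ 1.2 -0.3 -3.3]
-0.5 [-1.7 -0.3  2.7]
27.2
28.0417 84.8544104707274 [ 0.00354707 -0.52096032 -0.79637076]
```

View pics/w9.png

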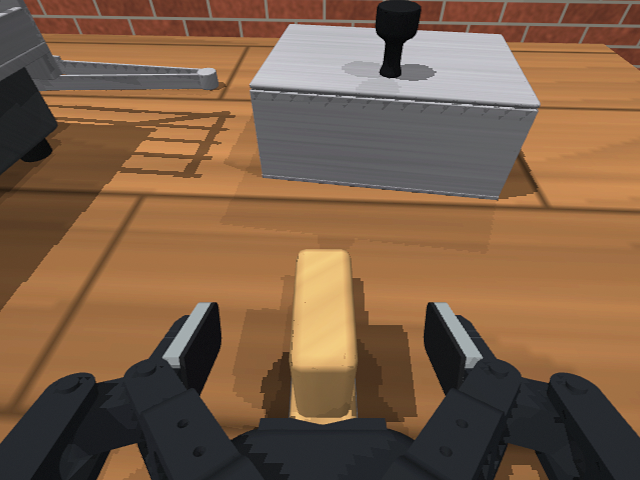

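The scraper stands free at (323,330), with both pads well clear. I'll retreat along the tool axis.

```bash

python3 - <<'E'
from plan import *
t,R=tcp(S,SY,0); p=bot.read_tool_pos()
bot.movel(p-110*R[:,0],150)
bot.movel(bot.read_tool_pos()+[0,0,80],200); bot.hold(0.3)
print(bot.read_t(),bot.read_dq().round(3) if hasattr(bot.read_dq(),'round') else bot.read_dq())
snap('scene','s10');snap('top','t10')
E
sed -i "s/\['top0','scene0'\]/['t10','s10']/" meas.py; python3 meas.py | grep -A1 -E "scr|rack|plate rect|^45"
python3 - <<'E'
from h import *
for a,b in [('top0','t10'),('scene0','s10')]:
    A=cv2.cvtColor(cv2.imread(f'pics/{a}.png'),6);B=cv2.cvtColor(cv2.imread(f'pics/{b}.png'),6)
    m=cv2.absdiff(A,B); m[m<40]=0; cv2.imwrite(f'pics/diff_{b}.png',m)
E
```

```text
29.825 [-0.    -0.009 -0.005 -0.001  0.002  0.005]
plate rect ((571.1891479492188, 21.643539428710938), (294.5912780761719, 229.1937713623047), 86.29959869384766) [[447.0, -118.0], [676.0, -133.0], [695.0, 161.0], [466.0, 176.0]]
rack 2487 287.80024981034 ((631.0543823242188, 15.461410522460938), (283.76434326171875, 113.28492736816406), 86.03016662597656) [[565.0, -122.0], [678.0, -130.0], [697.0, 153.0], [584.0, 161.0]]
45 227 ((575.5880737304688, 99.36199951171875), (330.9225769042969, 243.25201416015625), 87.66954803466797) [[447.0, -61.0], [690.0, -71.0], [704.0, 260.0], [461.0, 270.0]]
120 367 ((636.5986328125, -35.56939697265625), (352.0018310546875, 167.45086669921875), 51.47186279296875) [[461.0, -121.0], [592.0, -225.0], [812.0, 50.0], [681.0, 154.0]]
--
scr 20 441
28.456630759037015 ((442.68572998046875, -368.87030029296875), (122.77320098876953, 30.47163963317871), 3.00761342048645) [[381.0, -357.0], [382.0, -387.0], [505.0, -381.0], [503.0, -350.0]]
scr 70 217
78.55132546012867 ((442.1727600097656, -368.9389343261719), (48.49034881591797, 24.282245635986328), 1.359677314
[... 503 characters left out ...]
8740234375, 240.34579467773438), 85.75574493408203) [[438.0, -86.0], [678.0, -104.0], [705.0, 260.0], [465.0, 277.0]]
120 309 ((681.0852661132812, 14.500625610351562), (298.60321044921875, 19.41598892211914), 86.37754821777344) [[662.0, -134.0], [681.0, -135.0], [700.0, 163.0], [681.0, 164.0]]
--
scr 20 233
25.361652901264367 ((444.2225341796875, -364.54827880859375), (127.55774688720703, 29.97078514099121), 2.3783161640167236) [[380.0, -352.0], [381.0, -382.0], [509.0, -377.0], [507.0, -347.0]]
scr 70 107
76.20667371985836 ((445.8437805175781, -365.5184326171875), (51.99911117553711, 22.885923385620117), 6.034152030944824) [[419.0, -357.0], [421.0, -380.0], [473.0, -374.0], [470.0, -351.0]]
```

View pics/t10.png

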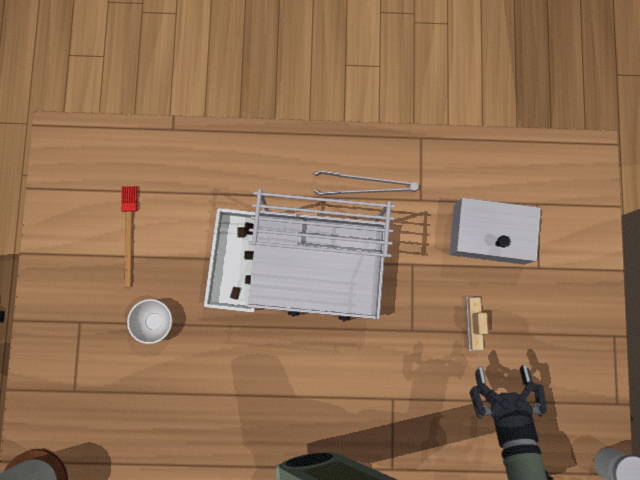

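View pics/diff_t10.png

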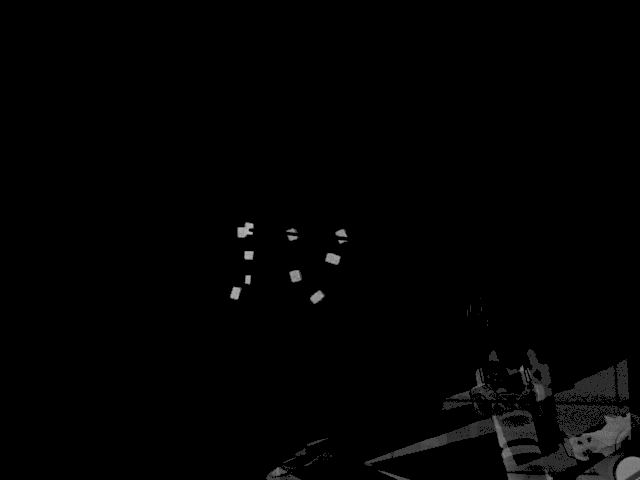

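View pics/s10.png

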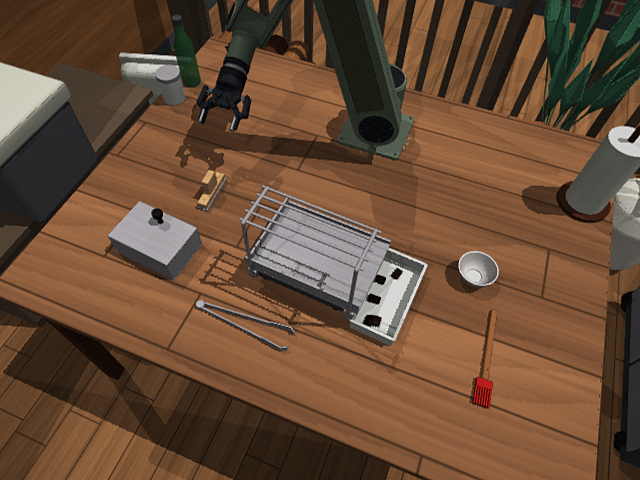

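The final views match the job. All five crusts are in the tray, at scene (396,273), (381,280), (373,298) and the touching pair at (372,320). The scraper stands upright at (212,188). Apart from the arm and its shadows, the top-view difference image shows only the crusts and the scraper changed. I'll hand it in.

```bash
python3 -c "
from station import bot
bot.hand_in(); print(bot.read_t())"
```

```text
the job is handed in; nothing more can be done
the job is handed in; nothing more can be done
```

The job is handed in at about 30 s of the 64 s allowed. All five crust pieces are in the drip tray, and the scraper stands upright and released on the shelf, right of the griddle where it started.

I took the scraper by its grip with the hand leaned back 62°. Two strokes cleared the plate off the open left-hand end, the first under the rack and the second along the front.

**Last checks:**
- **Plate and tray:** the plate is empty and all five pieces are in the tray. Two of them touch, and in the scene view they read as one blob, but the top view separates them.
- **Scraper:** its grip top measures about 78.5 mm against 79 mm nominal, so it stands flat.
- **Other things:** a before-and-after comparison from the top camera shows no change beyond the crusts, a slight one at the scraper, and the arm and its shadows. The tray, rack, bowl, tongs, brush and box had not moved.
- **Forces:** wrist force readings, taken after each move, stayed under 5 N.

The top and scene cameras disagreed by 2–5 mm on positions, so I averaged them. No check failed.

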